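Seat the flask tray on the shaker

TASK

Gently push the flask tray along its two rails towards the back of the shaker until you feel all four of its side pins drop into the notches in the rails and the tray sits down level; stop pushing there, do not force it, and take your hand away. Only push it, do not lift or tip it, and leave the petri dishes, the bottle and the spare flask beside the shaker where they are.

Things in the scene. Friction and masses are not known exactly. Their poses are not given: they have to be found in the camera images.
- shaker: White bench-top orbital shaker, 360 mm deep (x) by 320 wide (y), fixed to the bench; housing 85 mm high, sloping console at the front (-x). Origin: centre of its underside; x runs along the rails towards the back, z up. On it an aluminium shaking table, top at z 110, and two rails at y +-117.5 mm, 12 wide, from x -190 to +150, running top (black plastic) at z 134.
- rear_notch_left (a point): Bottom centre of the back notch of the left (+y) rail: x +100, y +117.5, z 126 mm in the shaker's frame. Each rail has two such notches, at x -60 and +100 mm: 16 mm long, 8 mm deep, upright ends, bright metal bottom in the black running top. Behind it the rail runs on for 42 mm with no end stop.
- tray: Loose steel tray 220 x 220 mm, 0.65 to 1 kg, slides easily (1 to 2.5 N of push). Origin: centre of its underside; x as the shaker's, z up. Side and back walls 22 mm high, flat front wall (-x) 40 mm high. Four spring clamps (54 mm high), the back two with flasks fixed in them (112 mm high). Starts 50 to 100 mm short of home, origin at z 125; home is x +20 (+-3 play), z 117 mm in the shaker's frame.
- rear_pin_left (a point): Centre of the tray's back left side pin, x +80, y +113, z 14 mm in the tray's frame. Four brass pins, 10 mm diameter, stick out sideways at x -80 and +80 mm and ride on the rails; the tray hangs between the rails with 1.5 mm of play each side. When the pins reach the notches the tray drops 8 mm, then the notch ends stop it hard (over 80 N forces it).
- tray_front (a point): Point on the outer (front) face of the tray's front panel, at mid-width, 28 mm above the tray's underside and 12 mm below the panel's upper edge: where to push, along the tray's +x.
- home_front (a point): Fixed point on the shaker: where tray_front is when the tray is home (x -90, y 0, z +145 mm in the shaker's frame). Nothing stands there otherwise; the space between the rails in front of the tray is free down to the shaking table at z 110 mm.
- dishes: Loose stack of four pink petri dishes, 90 mm diameter, 60 mm high, 0.1 kg, standing beside the shaker. Origin: centre of its underside.
- media_bottle: Loose amber glass bottle with a blue cap, 66 mm diameter, 135 mm high, 0.35 kg, standing beside the shaker. Origin: centre of its underside.
- spare_flask: Loose conical glass flask with a blue cap, 64 mm diameter, 107 mm high, 0.07 kg, standing beside the shaker. Origin: centre of its underside.

How it is judged (in metres and radians):
At the end, for the whole second after the job is handed in: The tray rests in the notches: its origin within 6 mm of x +20 mm in the shaker's frame, its underside at 117 mm (+-2.5 mm) above the bench, level within 0.02 rad, at rest; the dishes, the bottle and the spare flask within 20 mm of where they stood (x of tray in the frame of shaker between 0.014 and 0.026 m and z of tray in the frame of shaker between 0.1145 and 0.1195 m and angle between tray's own z axis and vertical below 0.02 rad and angle between the x axis of tray and the x axis of shaker, either way round below 0.035 rad and linear speed of tray below 0.01 m/s and distance of each of dishes, media_bottle, spare_flask from where it was at the start of the episode below 0.02 m); the robot touches nothing.
It fails at once if the tray is lifted more than 10 mm off its rails (z of tray in the frame of shaker above 0.135 m).
It fails at once if the tray is tipped (angle between tray's own z axis and vertical above 0.15 rad).
It fails at once if the tray is forced: the fingers press on it with over 80 N (contact force between the fingers and tray above 80 N).
It fails at once if the petri dishes, the bottle or the spare flask are knocked over (angle between any of dishes, media_bottle, spare_flask's own z axis and vertical above 0.3 rad).
It also fails if it takes over 35 s, if anything falls off the work surface, if the arm or the gripper's body presses on something with over 40 N, if the wrist force passes 120 N, or if a joint passes its speed limit or range.

ROBOT

A 6-joint arm with a two-finger parallel gripper is mounted at the origin on the work surface. World frame = base frame: x ahead of the robot, y to its left, z up, the work surface at z = 0. Lengths are in m, angles in degrees, forces in N, time in s.
With the tool pointing down it reaches from about 0.4 to 0.825 m from the base axis. Payload 7 kg.
Tool frame: the origin (TCP) lies midway between the tips of the shut fingers; the grasp point (between the pads) lies 19 mm behind it; z points along the fingers, y is the line along which they close (so a half turn about z gives the same grasp; the last joint's range is limited). The gripper opens to 88 mm and grips with 3 to 60 N. Pads are 19 mm wide; open, the fingers measure 130 mm over their backs; the gripper's body (78 mm by 193 mm) begins 47 mm behind the grasp point.
Start: joints at [90.132, 20.546, 0.682, 0, -70.136, -16.507], TCP at [0.19, 0.648, 0.227] pointing down, gripper open.
Joint ranges: [-176.03, 176.03], [-82.01, 121.73], [-58.28, 71.71], [-173.87, 95.51], [-174.79, -0.11], [-173.66, 173.66]. Speed limits (degrees/s): [136.94, 136.94, 172.46, 180, 180, 180].

INTERFACE

Orientations are given as [roll, pitch, yaw] about the fixed x, y, z axes, in that order (R = Rz(yaw) Ry(pitch) Rx(roll)).
In Python, from plant import r, eyes, workorder gives the robot as it stands.
- The arm moves only by the tool step_arm, never from a script. Its argument "plan" is a list of rows, each a list of 5 numbers: the shift along the tool's x, y, z each as a share of 25 cm, from -1 to 1, then the turn about the tool's z as a share of 60 degrees, from -1 to 1, then the finger opening in mm, from 0 to 87.6. In form: [[x, y, z, turn, jaw], ...]. A call has 1 to 12 rows; each row is the pose to reach, as a shift and turn from the pose commanded when the call began, along the tool's axes at that moment; what a row does not reach only later rows make up. A row lasts 1/12 s, in which the tool goes at most 41.7 mm and 7.16 degrees, less where a joint would pass 70% of its speed; a pose out of reach is approached as far as the arm can. A call with a number of a shift or a turn outside -1 to 1 is refused whole. A call with a gripper value outside its range is refused whole. The fingers move at their own pace and stop on an object; "newtons" is the grip in N (left out, the last holds). Time passes only in rows, so rows that repeat a pose let the fingers close. It gives the time, the measured TCP pose, the force, the opening and the grip force at its end, in the units of the state.
- r.get_state(): the state, without advancing time (a new reading comes with each control period).
- eyes.capture(name): name is "scene" or "top" or "wrist"; returns the picture (420x560x3 uint8, red, green, blue); there is no depth.
- eyes.camera_model(name): a dict with "fov_y" (degrees; the focal length in pixels is half the picture's height over the tangent of half this angle, whatever the lens; pixels are square), "cx", "cy" (the principal point, pixels), "k1" (the pictures are not rectified: a ray, as slopes to the right and down, at radius r is drawn at 1 + k1 r^2 times it, then the intrinsics apply), "world_to_cam" (4x4, takes a point from world to camera coordinates); the wrist camera has in their place "hand_eye" (4x4, takes a point from camera to tool coordinates, whose origin is the TCP and whose axes are the flange's). Camera axes: x right, y up, looking along -z (the intrinsics and any distortion apply to the point x, -y, -z); pixel columns grow to the right and rows downward; lengths in m; the calibration is good to about 2 mm. A picture is of the moment at which its call begins: read the wrist's pose just before it. camera_model takes no time and is no camera call.
- workorder.close_job(): hands the job in; it is judged then, once.
The state is a dict: "time_s": time; "joints": joint angles; "qd": joint speeds; "joint_torque": joint torques, N m; "tcp_pos": TCP position; "eef_rot": TCP orientation; "contact_force": force on the tool from outside, world axes, zero at the start; "moment": the same for the moment, N m; "gripper_width": finger opening in m; "gripper_force": force on a finger pad.
Only numpy, scipy, OpenCV 4.12 (cv2) and the standard library are available. Lean on these libraries where they do the work, as an engineer would, in place of code of your own. Each camera call takes 0.05 s, during which the arm holds its last target. There are 200 camera calls.

## Working session

There is one attempt and no reset: what is moved stays moved. The work goes in short steps, Python scripts to look and compute and a tool call to move; the robot and the scene stay as the last step left them, time stands still between calls to the robot, and variables do not carry over. Pictures are saved under pics/ and viewed, at most 10 in all, crops included, and the job is handed in when it is done.

Besides the shell and the picture viewer there is one more tool, called after "Request:" by a JSON object that holds its "api" and its "payload". step_arm: Moves the arm, as the interface text tells. Its arguments: {"type":"object","properties":{"plan":{"type":"array"},"newtons":{"type":"number"}},"required":["plan"]}

```bash
mkdir -p pics
python3 - <<'E'
from plant import r,eyes,workorder
import cv2
s=r.get_state();print(s)
for n in("scene","top"):
    cv2.imwrite(f"pics/{n}0.png",eyes.capture(n)[:,:,::-1]);print(n,eyes.camera_model(n))
print(eyes.camera_model("wrist"))
E
```

```text
{'time_s': 0.0, 'joints': array([ 9.01331937e+01,  2.05908608e+01,  6.32214143e-01, -1.91824415e-02,
       -7.01348625e+01, -1.65064429e+01]), 'qd': array([ 0.08031903,  0.00910751, -0.00023333, -0.0388909 , -0.05900099,
        0.02943805]), 'joint_torque': array([ 8.34954608e-05, -5.82722247e+01,  2.93058103e+01,  6.99725792e+00,
        6.95596682e-03, -1.44915562e-04]), 'tcp_pos': array([0.19017709, 0.64713889, 0.22562026]), 'eef_rot': array([ 1.79905221e+02, -9.28114440e-03, -1.63797746e+01]), 'contact_force': array([ 0.95407703, -0.1563447 ,  0.07273717]), 'moment': array([-0.00162693, -0.02574297, -0.00779686]), 'gripper_force': 0.0, 'gripper_width': 0.08756157074851773}
scene {'fov_y': 48.94391936118379, 'cx': 281.2489028981862, 'cy': 202.96648609828318, 'k1': -0.09067865319724921, 'world_to_cam': array([[ 0.61339294,  0.78964511,  0.01448127, -0.41687783],
       [-0.57659855,  0.43521861,  0.6914614 ,  0.25057522],
       [ 0.53970659, -0.43248742,  0.72226825, -1.39987691],
       [ 0.        ,  0.        ,  0.        ,  1.        ]])}
top {'fov_y': 48.59034634324671, 'cx': 280.8724831783455, 'cy': 215.17421891356574, 'k1': -0.06568150993381369, 'world_to_cam': array([[ 0.01035688, -0.99948672,  0.03031566,  0.02702217],
       [ 0.99503727,  0.01330173,  0.09860985, -0.6111996 ],
       [-0.09896249,  0.02914392,  0.99466429, -1.12414713],
       [ 0.        ,  0.        ,  0.        ,  1.        ]])}
{'fov_y': 67.25962336191886, 'cx': 276.1087080289139, 'cy': 209.03969187225303, 'k1': -0.06964710373791429, 'hand_eye': array([[ 1.58426570e-03,  9.61723103e-01,  2.74018546e-01,
         7.45548082e-02],
       [ 9.99998684e-01, -1.42756285e-03, -7.71274194e-04,
        -2.64297393e-04],
       [-3.50573512e-04,  2.74019408e-01, -9.61724098e-01,
        -1.58897071e-01],
       [ 0.00000000e+00,  0.00000000e+00,  0.00000000e+00,
         1.00000000e+00]])}
```

View pics/top0.png

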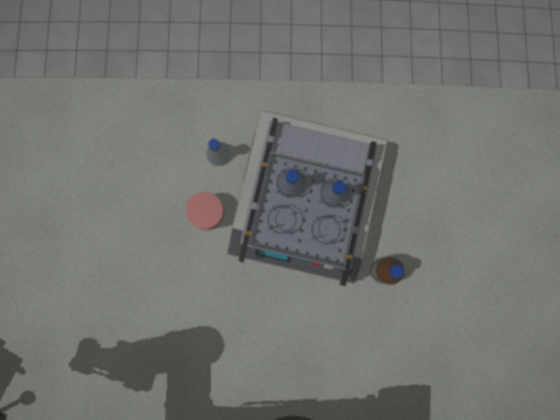

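View pics/scene0.png

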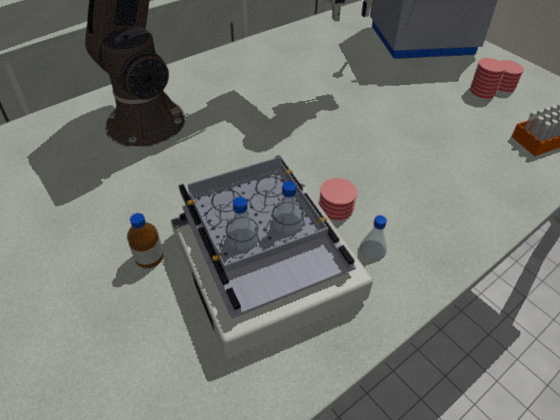

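The top view shows the shaker, yawed about -12°. The left rail runs (242,261)–(274,120) and the right rail (345,284)–(373,143). The bottle is at (389,271), the dishes at (205,211) and the spare flask at (217,152). I'll zoom in to get exact pixels.

Run:
```python
import cv2
a=cv2.imread("pics/top0.png")[105:295,220:410]
a=cv2.convertScaleAbs(a,alpha=1.6,beta=10)
cv2.imwrite("pics/topz.png",cv2.resize(a,(594,594),interpolation=cv2.INTER_CUBIC))
```

```text
(no output)
```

View pics/topz.png

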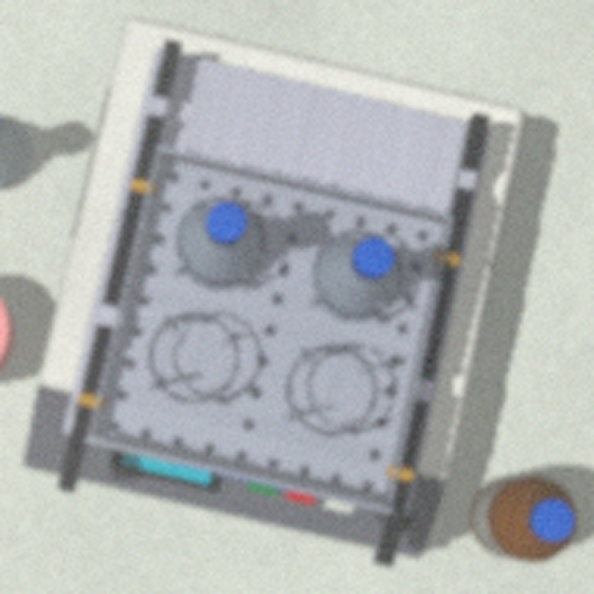

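The enlarged crop shows these (crop pixels):
- Rail ends: L (172,42)/(68,488), R (480,116)/(385,562).
- Notches: L (157,104)/(106,314), R (466,179)/(424,390).
- Pins: L (140,186)/(89,400), R (452,259)/(402,474).

I'll fit the poses from these.

```bash
cat > h.py <<'E'
import numpy as np
from scipy.optimize import least_squares
def proj(m,P):
    T=m["world_to_cam"];c=P@T[:3,:3].T+T[:3,3]
    s=np.c_[c[:,0],-c[:,1]]/-c[:,2:]
    f=210/np.tan(np.radians(m["fov_y"]/2))
    return f*s*(1+m["k1"]*(s**2).sum(1,keepdims=True))+[m["cx"],m["cy"]]
def place(p,B):
    c,s=np.cos(p[2]),np.sin(p[2]);B=np.asarray(B,float)
    return np.c_[p[0]+c*B[:,0]-s*B[:,1],p[1]+s*B[:,0]+c*B[:,1],B[:,2]]
def fit(m,B,uv,p0=(.6,0,-.2)):
    o=least_squares(lambda p:(proj(m,place(p,B))-uv).ravel(),p0,loss="soft_l1")
    return o.x,proj(m,place(o.x,B))-uv
E
python3 - <<'E'
from plant import r,eyes
from h import *
m=eyes.camera_model("top")
B=[[.15,.1175,.134],[-.19,.1175,.134],[.15,-.1175,.134],[-.19,-.1175,.134],[.1,.1175,.126],[-.06,.1175,.126],[.1,-.1175,.126],[-.06,-.1175,.126]]
px=lambda q:(np.array(q)+.5)*190/594-.5+[220,105]
uv=px([(172,42),(68,488),(480,116),(385,562),(157,104),(106,314),(466,179),(424,390)])
p,e=fit(m,B,uv);print(p,np.degrees(p[2]));print(e.round(1))
t,e=fit(m,[[.08,.118,.139],[-.08,.118,.139],[.08,-.118,.139],[-.08,-.118,.139]],px([(140,186),(89,400),(452,259),(402,474)]))
print(t,np.degrees(t[2]),e.round(1))
c,s=np.cos(p[2]),np.sin(p[2]);d=t[:2]-p[:2]
print("tray in shaker",c*d[0]+s*d[1],-s*d[0]+c*d[1])
for n,q in dict(home=[-.09,0,.145],tf=[c*d[0]+s*d[1]-.11,0,.153]).items():print(n,place(p,[q]))
E
```

```text
[ 0.65599155 -0.02919203 -0.21670492] -12.41627728232382
[[ 0.3 -0.9]
 [-1.   0.6]
 [ 0.6 -1.3]
 [ 0.1  0.7]
 [ 0.1  0.7]
 [ 0.4  0.4]
 [-0.  -0.1]
 [-0.9 -0.5]]
[ 0.61276319 -0.02024246 -0.21827496] -12.506234189777727 [[-0.7 -0.3]
 [-0.9 -0.2]
 [ 0.5  0.2]
 [ 1.6  0.2]]
tray in shaker -0.044141569827945905 -0.0005544008308135395
home [[ 0.56809654 -0.00984088  0.145     ]]
tf [[0.50545516 0.00395038 0.153     ]]
```

Request:
{"api": "step_arm", "payload": {"plan": [[0.58, 0.71, 0, 0, 0], [0.58, 0.71, 0, 0, 0], [0.58, 0.71, 0, 0, 0], [0.58, 0.71, 0, 0, 0], [0.58, 0.71, 0, 0, 0], [0.58, 0.71, 0, 0, 0], [0.58, 0.71, 0, 0, 0]], "newtons": 20}}

```text
time_s: 0.68
tcp_pos: [0.2803, 0.4325, 0.227]
eef_rot: [180.0, 0.0, -16.5]
contact_force: [-0.4, -0.5, -0.1]
gripper_width: 0.0461
gripper_force: 0.0
```

Request:
{"api": "step_arm", "payload": {"plan": [[0.58, 0.71, 0, 0, 0], [0.58, 0.71, 0, 0, 0], [0.58, 0.71, 0, 0, 0], [0.58, 0.71, 0, 0, 0], [0.58, 0.71, 0, 0, 0], [0.58, 0.71, 0, 0, 0], [0.58, 0.71, 0, 0, 0]]}}

```text
time_s: 1.27
tcp_pos: [0.3691, 0.2223, 0.2266]
eef_rot: [180.0, 0.0, -16.5]
contact_force: [0.6, 0.4, 0.1]
gripper_width: 0.0026
gripper_force: 0.0
```

Request:
{"api": "step_arm", "payload": {"plan": [[0.58, 0.71, 0, -0.066, 0], [0.58, 0.71, 0, -0.066, 0], [0.58, 0.71, 0, -0.066, 0], [0.58, 0.71, 0, -0.066, 0], [0.58, 0.71, 0, -0.066, 0], [0.58, 0.71, 0, -0.066, 0], [0.58, 0.71, 0, -0.066, 0], [0.58, 0.71, 0, -0.066, 0]]}}

```text
time_s: 1.93
tcp_pos: [0.4579, 0.0135, 0.2261]
eef_rot: [180.0, 0.0, -12.6]
contact_force: [0.9, -0.2, -0.9]
gripper_width: 0.0006
gripper_force: 0.0
```

Run:
```python
from plant import r,eyes
from h import *
import cv2
s=r.get_state();a=eyes.capture("wrist")
cv2.imwrite("pics/w0.png",a[:,:,::-1])
m=eyes.camera_model("wrist")
from scipy.spatial.transform import Rotation as R
T=np.eye(4);T[:3,:3]=R.from_euler("xyz",s["eef_rot"],degrees=True).as_matrix();T[:3,3]=s["tcp_pos"]
m["world_to_cam"]=np.linalg.inv(T@m["hand_eye"])
p=[.65599,-.02919,-.21670]
print(s["tcp_pos"],proj(m,place(p,[[-.154,0,.165],[-.154,.11,.165],[-.154,-.11,.165],[-.19,.1175,.134],[-.19,-.1175,.134],[-.124,.1175,.139],[-.124,-.1175,.139]])).round(1))
```

```text
[0.45793681 0.01349307 0.22612405] [[274.7 158.1]
 [119.  159.2]
 [430.5 158.8]
 [133.5 198.1]
 [416.5 197.7]
 [120.9 115.9]
 [428.6 115.4]]
```

View pics/w0.png

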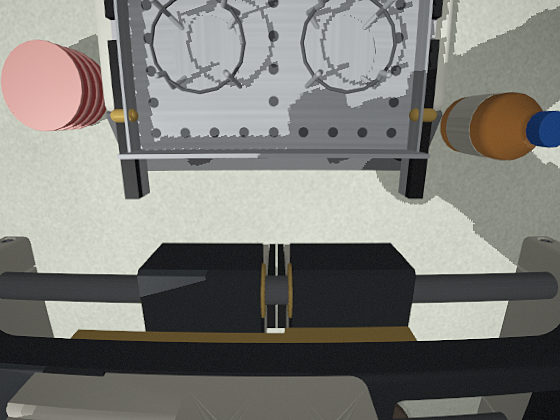

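The wrist view matches the prediction to within about 3 px: panel edge at row 157, pins at (124,115) and (424,115), rail ends at row 198. Next I'll lower the tool to about z 0.14 and approach.

Request:
{"api": "step_arm", "payload": {"plan": [[0, 0, 0.1, 0, 0], [0, 0, 0.2, 0, 0], [0, 0, 0.3, 0, 0], [0, 0, 0.345, 0, 0], [0, 0, 0.345, 0, 0], [0.03, 0, 0.345, 0, 0], [0.06, 0, 0.345, 0, 0], [0.09, 0, 0.345, 0, 0], [0.11, 0, 0.345, 0, 0], [0.12, 0, 0.345, 0, 0], [0.12, 0, 0.345, 0, 0]]}}

```text
time_s: 2.9
tcp_pos: [0.4877, 0.0075, 0.1405]
eef_rot: [-180.0, -0.0, -12.5]
contact_force: [0.6, -0.5, 0.2]
gripper_width: 0.0005
gripper_force: 0.0
```

Request:
{"api": "step_arm", "payload": {"plan": [[0.005, 0, 0, 0, 0], [0.01, 0, 0, 0, 0], [0.015, 0, 0, 0, 0], [0.02, 0, 0, 0, 0], [0.025, 0, 0, 0, 0], [0.03, 0, 0, 0, 0], [0.035, 0, 0, 0, 0], [0.04, 0, 0, 0, 0], [0.045, 0, 0, 0, 0], [0.05, 0, 0, 0, 0], [0.055, 0, 0, 0, 0], [0.06, 0, 0, 0, 0]]}}

```text
time_s: 3.9
tcp_pos: [0.5015, 0.0043, 0.1403]
eef_rot: [180.0, 0.0, -12.4]
contact_force: [-2.4, 1.0, 1.9]
gripper_width: 0.0005
gripper_force: 1.3
```

Request:
{"api": "step_arm", "payload": {"plan": [[0.008, 0, 0, 0, 0], [0.016, 0, 0, 0, 0], [0.024, 0, 0, 0, 0], [0.032, 0, 0, 0, 0], [0.04, 0, 0, 0, 0], [0.048, 0, 0, 0, 0], [0.056, 0, 0, 0, 0], [0.064, 0, 0, 0, 0], [0.072, 0, 0, 0, 0], [0.08, 0, 0, 0, 0], [0.088, 0, 0, 0, 0], [0.096, 0, 0, 0, 0]]}}

```text
time_s: 4.9
tcp_pos: [0.5251, -0.0008, 0.1403]
eef_rot: [180.0, 0.0, -12.4]
contact_force: [-2.2, 0.6, 0.8]
gripper_width: 0.0005
gripper_force: 1.2
```

Request:
{"api": "step_arm", "payload": {"plan": [[0.006, 0, 0, 0, 0], [0.012, 0, 0, 0, 0], [0.018, 0, 0, 0, 0], [0.024, 0, 0, 0, 0], [0.03, 0, 0, 0, 0], [0.036, 0, 0, 0, 0], [0.042, 0, 0, 0, 0], [0.048, 0, 0, 0, 0], [0.054, 0, 0, 0, 0], [0.06, 0, 0, 0, 0]]}}

```text
time_s: 5.73
tcp_pos: [0.5397, -0.004, 0.1403]
eef_rot: [-180.0, 0.0, -12.4]
contact_force: [-3.1, 0.1, 0.4]
gripper_width: 0.0007
gripper_force: 1.2
```

Request:
{"api": "step_arm", "payload": {"plan": [[0.003, 0, 0, 0, 0], [0.006, 0, 0, 0, 0], [0.009, 0, 0, 0, 0], [0.012, 0, 0, 0, 0], [0.015, 0, 0, 0, 0], [0.018, 0, 0, 0, 0], [0.021, 0, 0, 0, 0], [0.024, 0, 0, 0, 0], [0.027, 0, 0, 0, 0], [0.03, 0, 0, 0, 0], [0.033, 0, 0, 0, 0], [0.036, 0, 0, 0, 0]]}}

```text
time_s: 6.73
tcp_pos: [0.5486, -0.006, 0.1403]
eef_rot: [-180.0, -0.0, -12.4]
contact_force: [-1.0, -1.2, -0.3]
gripper_width: 0.0003
gripper_force: 0.4
```

Request:
{"api": "step_arm", "payload": {"plan": [[0.003, 0, 0, 0, 0], [0.006, 0, 0, 0, 0], [0.009, 0, 0, 0, 0], [0.012, 0, 0, 0, 0]]}}

```text
time_s: 7.07
tcp_pos: [0.5517, -0.0065, 0.1405]
eef_rot: [-180.0, -0.0, -12.4]
contact_force: [1.0, 0.0, 0.1]
gripper_width: 0.0008
gripper_force: 0.0
```

The push force is gone, so the tray may have dropped. I'll check with pictures.

Run:
```python
from plant import r,eyes
from h import *
import cv2
print(r.get_state()["contact_force"])
a=eyes.capture("scene");b=eyes.capture("top")
z=lambda i:cv2.resize(cv2.convertScaleAbs(i[:,:,::-1],alpha=1.5,beta=10),None,fx=3,fy=3,interpolation=cv2.INTER_CUBIC)
A=z(a[150:310,170:360])
B=z(b[105:295,235:400])
H=max(A.shape[0],B.shape[0]);C=np.zeros((H,A.shape[1]+B.shape[1],3),np.uint8)
C[:A.shape[0],:A.shape[1]]=A;C[:B.shape[0],A.shape[1]:]=B
C=cv2.resize(C,None,fx=.73,fy=.73,interpolation=cv2.INTER_AREA);cv2.imwrite("pics/chk1.png",C);print(C.shape)
```

```text
[0.99539866 0.02922095 0.09214193]
(416, 777, 3)
```

View pics/chk1.png

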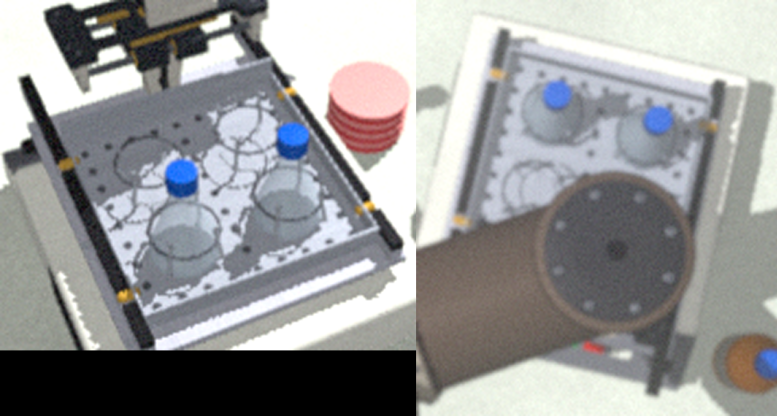

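All four pins look to be at the notches. I'll back off a little and check the height from the wrist camera.

Request:
{"api": "step_arm", "payload": {"plan": [[-0.05, 0, 0, 0, 0], [-0.12, 0, 0, 0, 0], [-0.2, 0, 0, 0, 0], [-0.28, 0, 0, 0, 0], [-0.28, 0, -0.1, 0, 0], [-0.28, 0, -0.2, 0, 0], [-0.28, 0, -0.35, 0, 0], [-0.28, 0, -0.35, 0, 0], [-0.28, 0, -0.35, 0, 0]]}}

```text
time_s: 7.92
tcp_pos: [0.4843, 0.009, 0.2302]
eef_rot: [-179.8, -0.3, -12.4]
contact_force: [0.3, -1.2, -1.0]
gripper_width: 0.0004
gripper_force: 0.0
```

Run:
```python
from plant import r,eyes
from h import *
import cv2
from scipy.spatial.transform import Rotation as R
s=r.get_state();a=eyes.capture("wrist");print(s["tcp_pos"],s["contact_force"])
cv2.imwrite("pics/w1.png",a[:,:,::-1])
m=eyes.camera_model("wrist")
T=np.eye(4);T[:3,:3]=R.from_euler("xyz",s["eef_rot"],degrees=True).as_matrix();T[:3,3]=s["tcp_pos"]
m["world_to_cam"]=np.linalg.inv(T@m["hand_eye"])
p=[.65599,-.02919,-.21670]
for x,z in((.02,.117),(.01,.125)):
  print(x,z,proj(m,place(p,[[x-.11,.11,z+.04],[x-.11,-.11,z+.04],[x-.08,.1175,z+.014],[x-.08,-.1175,z+.014],[x+.08,.1175,z+.014],[x+.08,-.1175,z+.014]])).round(1).tolist())
```

```text
[0.48425006 0.00898212 0.23018546] [ 0.25781143 -1.18452769 -1.03415919]
0.02 0.117 [[123.8, 105.0], [430.8, 105.6], [126.1, 66.9], [428.5, 67.5], [116.4, -154.3], [439.2, -153.9]]
0.01 0.125 [[120.0, 119.3], [434.5, 120.0], [122.6, 79.1], [432.1, 79.7], [111.4, -148.8], [444.2, -148.3]]
```

View pics/w1.png

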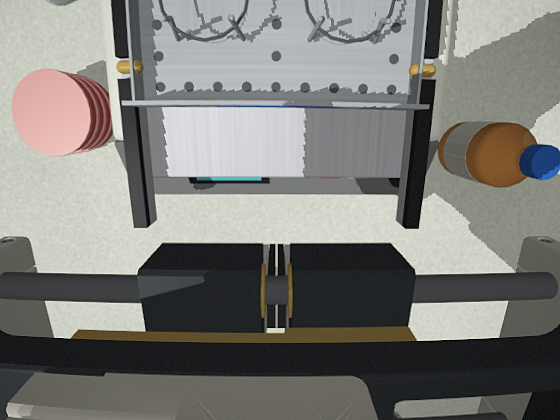

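The front is down: panel edge at row 103, pins at rows 67 and 70, against 105 and 67 predicted for home (119 and 79 if not dropped). Next, a check of all four pins in a fresh scene picture.

Run:
```python
from plant import r,eyes
from h import *
import cv2
a=eyes.capture("scene");m=eyes.camera_model("scene")
p=[.65599,-.02919,-.21670]
for z in(.117,.125):
  q=proj(m,place(p,[[.02+i*.08,j*.1175,z+.014] for i in(1,-1) for j in(1,-1)]));print(z,((q-[170,150])*4).round().tolist(), "tops",((proj(m,place(p,[[.13,.11,z+.022],[.13,-.11,z+.022]]))-[170,150])*4).round().tolist())
A=cv2.resize(cv2.convertScaleAbs(a[150:300,170:360,::-1],alpha=1.4,beta=5),None,fx=4,fy=4,interpolation=cv2.INTER_CUBIC)
cv2.imwrite("pics/s2.png",A)
```

```text
0.117 [[674.0, 373.0], [229.0, 542.0], [527.0, 166.0], [117.0, 301.0]] tops [[693.0, 412.0], [268.0, 577.0]]
0.125 [[676.0, 363.0], [228.0, 532.0], [527.0, 156.0], [115.0, 291.0]] tops [[695.0, 402.0], [266.0, 567.0]]
```

View pics/s2.png

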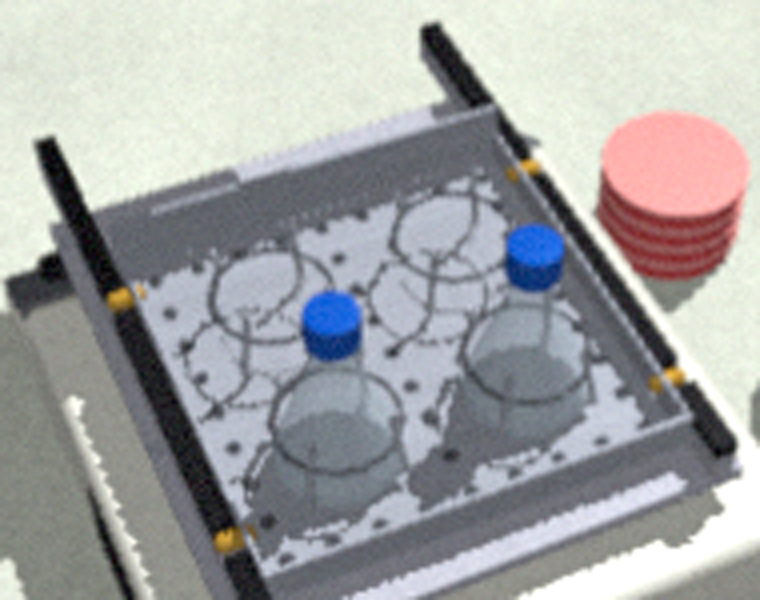

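All four pins, at (670,377), (230,541), (525,168) and (122,299), match the seated prediction at z 117. The arm is clear, so I'm handing in.

```bash
python3 -c "
from plant import workorder
print(workorder.close_job())"
```

```text
the job is handed in; nothing more can be done
None
```

The tray is seated in all four notches and the camera checks match its home position. I pushed with about 3 N, backed the arm clear, left the dishes, bottle and spare flask untouched, and handed the job in; no verdict came back.

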